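# Pack away the boiled eggs and put the spoons to drip

## Task

Lunch is over, so clear the high chair tray: lay every boiled egg that is left gently, without dropping it, into a hollow of its own in the blue snack box, and once they are all in, shut the lid right down and then press the clip down flat over its front. Put both bamboo spoons on the grey spoon rest to drip, each with its handle settled in a notch of its own and its head down on the pad. Leave the bowl, the sippy cup and the jar where they stand.

Things in the scene. Friction and masses are not known exactly. Their poses are not given: they have to be found in the camera images.
- tray: White moulded high chair tray lying on the bench, fixed: 460 wide (its y) x 345 mm deep (its x), origin on the bench under its middle, z up. Flat floor 12 mm above the bench; a rounded rim 12 mm wide round the edge, its top 8 mm above that floor, inner faces at x = -158 mm (near) and y = +-218 mm. The belly curve is on the far side.
- bowl: Green silicone suction bowl, 110 mm across the rim, 52 mm high, stuck to the tray floor (does not move); origin at the centre of its underside.
- cup: Steel sippy cup with a green lid, 72 mm across, about 114 mm high, 220 g, standing loose on the far left part of the tray; origin at the centre of its underside. To be left alone.
- puree: Puree jar with green cap standing loose on the far right part of the tray, 66 mm across, 85 mm high; origin at the centre of its underside. To be left alone.
- box: Blue snack box, fixed, left or right of the tray: 136 (its x) x 176 mm (its y), open top, walls 3 mm thick and 40 mm high; origin at the centre of its underside on the bench, z up, x from the clip side (near the robot) to the hinge side. Inside, 2 x 2 white egg hollows 64 mm apart in x, 72 mm in y: V troughs along x, sloping sides up to 11 mm and end stops up to 14 mm above the bench.
- hollow1 (a point): Where the centre of an egg lies when it has settled in hollow 1 of the box: (-32, -36) mm in the box frame, 28 mm above the bench. The egg lies with its long axis along the box's x, either way round.
- hollow2 (a point): Where the centre of an egg lies when it has settled in hollow 2 of the box: (-32, 36) mm in the box frame, 28 mm above the bench. The egg lies with its long axis along the box's x, either way round.
- hollow3 (a point): Where the centre of an egg lies when it has settled in hollow 3 of the box: (32, -36) mm in the box frame, 28 mm above the bench. The egg lies with its long axis along the box's x, either way round.
- hollow4 (a point): Where the centre of an egg lies when it has settled in hollow 4 of the box: (32, 36) mm in the box frame, 28 mm above the bench. The egg lies with its long axis along the box's x, either way round.
- lid (a joint): Hinge of the navy lid (rad): 0 shut, up to 1.95 open (leaning back past upright). Hinge line parallel to the box's y, 68 mm beyond the box's centre (its +x), 40 mm above the bench. The lid is 138 mm from hinge to free edge, its outer face 20 mm off the hinge line; shut, its flat top is 60 mm above the bench. Stiff: stays at any angle, about 1 N at the free edge moves it.
- lid_edge (a point): Middle of the free edge of the lid, on its outer (top) face, 138 mm from the hinge line and 20 mm off the hinge plane. It moves with the lid; with the lid shut it is 70 mm on the clip side of the box's centre, 60 mm above the bench.
- clip (a joint): Clip latch on the lid's free edge (rad): 0 pressed down flat along the box's front wall, 1.7 fully up (lid shut: pointing away from the box, just above level). Its stiff hinge stays wherever it is left; pushing its end takes about 1 N. 46 mm wide, 4 thick, 33 long. With the lid shut its hinge line is 71 mm on the clip side of the box's centre, 52 mm above the bench.
- clip_end (a point): Free end of the clip: a pale plate 46 mm wide (along the box's y), 4 mm thick, 33 mm long from its hinge line. When pressed down its end is 19 mm above the bench.
- rest: Grey silicone spoon rest, fixed, on the other side of the tray from the box: drip pad 4 mm thick, x = -55 to 95 mm, y = +-75 mm, and along the robot's side a bar 12 mm thick at x = -49 mm, top 56 mm high, with 3 notches at y = -45, 0, 45 mm, bottoms 38 mm high, 15 mm wide (22 at the top). Origin on the bench, x from bar to pad, z up. A spoon lies along x, sloping down about 0.25 rad to its head.
- spoon1: Bamboo spoon 1, 30 g, 164 mm long: round handle 14 mm thick from x = -75 to +50 mm, head 42 x 34 mm and 11 mm thick centred at x = 69 mm; x points along it to the head, z up; origin on the handle's centreline, 7 mm above whatever it lies flat on. Balances about at x = 20 mm. May start with its head pointing either way.
- spoon1_head (a point): Middle of the head of spoon1 (x = 69 mm, on the centreline).
- spoon1_end (a point): Centre of the rounded handle end of spoon1 (x = -68 mm, on the centreline).
- spoon2: Bamboo spoon 2, 30 g, 164 mm long: round handle 14 mm thick from x = -75 to +50 mm, head 42 x 34 mm and 11 mm thick centred at x = 69 mm; x points along it to the head, z up; origin on the handle's centreline, 7 mm above whatever it lies flat on. Balances about at x = 20 mm. May start with its head pointing either way.
- spoon2_head (a point): Middle of the head of spoon2 (x = 69 mm, on the centreline).
- spoon2_end (a point): Centre of the rounded handle end of spoon2 (x = -68 mm, on the centreline).
- egg1: Boiled egg in its brown shell, 56 mm long (along its x) and 44 mm thick, 58 g, origin at its centre, lying on the tray, its centre 22 mm above the tray floor. It rolls. Two to four eggs are there; the reading is absent (None) for the rest.
- egg2: Boiled egg in its brown shell, 56 mm long (along its x) and 44 mm thick, 58 g, origin at its centre, lying on the tray, its centre 22 mm above the tray floor. It rolls. Two to four eggs are there; the reading is absent (None) for the rest.
- egg3: Boiled egg in its brown shell, 56 mm long (along its x) and 44 mm thick, 58 g, origin at its centre, lying on the tray, its centre 22 mm above the tray floor. It rolls. Two to four eggs are there; the reading is absent (None) for the rest.
- egg4: Boiled egg in its brown shell, 56 mm long (along its x) and 44 mm thick, 58 g, origin at its centre, lying on the tray, its centre 22 mm above the tray floor. It rolls. Two to four eggs are there; the reading is absent (None) for the rest.

How it is judged:
On the way, in this order (a step that is already met when the one before it is completed fails the run):
1. every egg lies settled in a hollow of the open box ((horizontal distance between egg1 and hollow1 below 0.01 m or horizontal distance between egg1 and hollow2 below 0.01 m or horizontal distance between egg1 and hollow3 below 0.01 m or horizontal distance between egg1 and hollow4 below 0.01 m) and z of egg1 in the frame of box between 0.022 and 0.034 m and (horizontal distance between egg2 and hollow1 below 0.01 m or horizontal distance between egg2 and hollow2 below 0.01 m or horizontal distance between egg2 and hollow3 below 0.01 m or horizontal distance between egg2 and hollow4 below 0.01 m) and z of egg2 in the frame of box between 0.022 and 0.034 m and (horizontal distance between egg3 and hollow1 below 0.01 m or horizontal distance between egg3 and hollow2 below 0.01 m or horizontal distance between egg3 and hollow3 below 0.01 m or horizontal distance between egg3 and hollow4 below 0.01 m) and z of egg3 in the frame of box between 0.022 and 0.034 m and (horizontal distance between egg4 and hollow1 below 0.01 m or horizontal distance between egg4 and hollow2 below 0.01 m or horizontal distance between egg4 and hollow3 below 0.01 m or horizontal distance between egg4 and hollow4 below 0.01 m) and z of egg4 in the frame of box between 0.022 and 0.034 m and value of joint lid above 0.5 rad), for 0.2 s.
2. the lid is shut right down, the clip still up (value of joint lid below 0.05 rad and value of joint clip above 0.8 rad), for 0.2 s.
3. the clip is pressed down over the shut lid (value of joint lid below 0.05 rad and value of joint clip below 0.15 rad), for 0.2 s.
At the end, for the whole second after the job is handed in: Eggs within 10 mm of hollow centres, 22-34 mm above the bench; lid within 0.05 and clip within 0.15 rad of shut; each spoon within 16 mm of a notch's line, head over the pad and under 26 mm high, handle end 42-85 mm high; all at rest (all of step 3 and (horizontal distance between egg1 and hollow1 below 0.01 m or horizontal distance between egg1 and hollow2 below 0.01 m or horizontal distance between egg1 and hollow3 below 0.01 m or horizontal distance between egg1 and hollow4 below 0.01 m) and z of egg1 in the frame of box between 0.022 and 0.034 m and (horizontal distance between egg2 and hollow1 below 0.01 m or horizontal distance between egg2 and hollow2 below 0.01 m or horizontal distance between egg2 and hollow3 below 0.01 m or horizontal distance between egg2 and hollow4 below 0.01 m) and z of egg2 in the frame of box between 0.022 and 0.034 m and (horizontal distance between egg3 and hollow1 below 0.01 m or horizontal distance between egg3 and hollow2 below 0.01 m or horizontal distance between egg3 and hollow3 below 0.01 m or horizontal distance between egg3 and hollow4 below 0.01 m) and z of egg3 in the frame of box between 0.022 and 0.034 m and (horizontal distance between egg4 and hollow1 below 0.01 m or horizontal distance between egg4 and hollow2 below 0.01 m or horizontal distance between egg4 and hollow3 below 0.01 m or horizontal distance between egg4 and hollow4 below 0.01 m) and z of egg4 in the frame of box between 0.022 and 0.034 m and ((y of spoon1_head in the frame of rest between -0.061 and -0.029 m and y of spoon1_end in the frame of rest between -0.063 and -0.027 m) or (y of spoon1_head in the frame of rest between -0.016 and 0.016 m and y of spoon1_end in the frame of rest between -0.018 and 0.018 m) or (y of spoon1_head in the frame of rest between 0.029 and 0.061 m and y of spoon1_end in the frame of rest between 0.027 and 0.063 m)) and x of spoon1_head in the frame of rest between 0.005 and 0.09 m and z of each of spoon1_head, spoon2_head in the frame of rest below 0.026 m and z of spoon1_end in the frame of rest between 0.042 and 0.085 m and ((y of spoon2_head in the frame of rest between -0.061 and -0.029 m and y of spoon2_end in the frame of rest between -0.063 and -0.027 m) or (y of spoon2_head in the frame of rest between -0.016 and 0.016 m and y of spoon2_end in the frame of rest between -0.018 and 0.018 m) or (y of spoon2_head in the frame of rest between 0.029 and 0.061 m and y of spoon2_end in the frame of rest between 0.027 and 0.063 m)) and x of spoon2_head in the frame of rest between 0.005 and 0.09 m and z of spoon2_end in the frame of rest between 0.042 and 0.085 m and linear speed of each of egg1, egg2, egg3, egg4, spoon1, spoon2 below 0.03 m/s); the robot touches nothing.
It fails at once if the sippy cup is knocked over or shifted by more than 4 cm (distance of cup from where it was at the start of the episode above 0.04 m or angle between cup's own z axis and vertical above 0.5 rad).
It fails at once if the puree jar is knocked over or shifted by more than 4 cm (distance of puree from where it was at the start of the episode above 0.04 m or angle between puree's own z axis and vertical above 0.5 rad).
It fails at once if an egg is dropped (falls freely by more than about 3 cm) ((linear speed of egg1 above 0.78 m/s and contact force between egg1 and anything else below 0.05 N and contact force between egg1 and the fingers below 0.05 N) or (linear speed of egg2 above 0.78 m/s and contact force between egg2 and anything else below 0.05 N and contact force between egg2 and the fingers below 0.05 N) or (linear speed of egg3 above 0.78 m/s and contact force between egg3 and anything else below 0.05 N and contact force between egg3 and the fingers below 0.05 N) or (linear speed of egg4 above 0.78 m/s and contact force between egg4 and anything else below 0.05 N and contact force between egg4 and the fingers below 0.05 N)).
Of egg1, egg2, egg3, egg4 only 2 to 4 are there at a start; the rules pass over those that are not, and their reading is None.
At some moment in a run one of spoon1, spoon2 may be knocked a few centimetres aside while the robot is not near it.
It also fails if it takes over 210 s, if anything falls off the work surface, if the arm or the gripper's body presses on something with over 40 N, if the wrist force passes 120 N, or if a joint passes its speed limit or range.

## Robot

A 6-joint arm with a two-finger parallel gripper is mounted at the origin on the work surface. World frame = base frame: x ahead of the robot, y to its left, z up, the work surface at z = 0. Lengths are in m, angles in rad, forces in N, time in s.
With the tool pointing down it reaches from about 0.3 to 0.825 m from the base axis. Payload 5.4 kg.
Tool frame: the origin (TCP) lies at the very end of the fingers, on their centre line; the grasp point (between the pads) lies 19 mm behind it; z points along the fingers, y is the line along which they close (so a half turn about z gives the same grasp; the last joint's range is limited). The gripper opens to 92 mm and grips with 3 to 60 N. Pads are 20 mm wide; open, the fingers measure 128 mm over their backs; the gripper's body (75 mm by 189 mm) begins 69 mm behind the grasp point.
Start: joints at [-1.374, 0.158, 1.597, -0, 1.386, -0.21], TCP at [0.227, -0.528, 0.215] pointing down, gripper open.
Joint ranges: [-2.91, 2.91], [-0.94, 2.29], [0.18, 2.7], [-1.29, 4.43], [0.17, 2.64], [-3, 3]. Speed limits (rad/s): [2.57, 2.57, 3.14, 3.14, 3.14, 3.14].

## Interface

Orientations are given as a rotation vector (axis times angle).
In Python, from workcell import bot gives the robot as it stands. Calls block until the motion is done:
- bot.goto(position, orientation): joint-space move of the TCP to a pose.
- bot.line_to(position, rot=None, max_speed=0.15): straight line of the TCP; rot=None keeps the orientation; max_speed is the mean speed in m/s.
- bot.set_joints(angles): joint-space move.
- bot.set_gripper(opening, newtons=None): opening from 0.0 (shut) to 1.0 (fully open); newtons is the grip in N (None keeps the last); returns when the fingers have stopped.
- bot.hold(seconds).
- bot.inverse_kinematics(position, orientation): joint angles nearest the present ones, or None.
- bot.read_camera(name): name is "scene" or "side" or "wrist"; returns a dict with "pixels" (480x640x3 uint8, blue, green, red), "fx", "fy", "cx", "cy" (pixels), "R" (3x3) and "t" (3): a world point X has camera coordinates R X + t. Camera axes: x right, y down, z forward; pixel columns grow to the right and rows downward; lengths in m; the calibration is good to about 2 mm. A picture is of the moment at which its call begins. There is no depth.
A pose or a line that the arm cannot do raises bot.MotionError and nothing moves.
- bot.job_done(): hands the job in; it is judged then, once.
Readings, each from a call of its own:
- bot.current_clock(): time.
- bot.current_joints(): joint angles.
- bot.current_joint_vel(): joint speeds.
- bot.current_effort(): joint torques, N m.
- bot.current_ee_pos(): TCP position.
- bot.current_tool_rot(): TCP orientation.
- bot.current_contact_force(): force on the tool from outside, world axes, zero at the start.
- bot.current_ft_torque(): the same for the moment, N m.
- bot.current_opening(): opening from 0.0 (shut) to 1.0 (fully open).
- bot.current_grip_force(): force on a finger pad.
Only numpy, scipy, OpenCV 4.12 (cv2) and the standard library are available. Lean on these libraries where they do the work, as an engineer would, in place of code of your own. Each camera call takes 0.05 s, during which the arm holds its last target. There are 200 camera calls.

## Working session

There is one attempt and no reset: what is moved stays moved. The work goes in short steps, each a Python script; the robot and the scene stay as the last script left them, time stands still between calls to the robot, and variables do not carry over. Pictures are saved under pics/ and viewed, at most 15 in all, crops included, and the job is handed in when it is done.

```bash
ls; mkdir -p pics
python3 - <<'E'
from workcell import bot
import cv2,numpy as np
for n in ["scene","side","wrist"]:
    c=bot.read_camera(n); cv2.imwrite(f"pics/{n}0.png",c["pixels"])
    R=np.array(c["R"]);t=np.array(c["t"]); print(n,c["fx"],c["fy"],c["cx"],c["cy"],"C",(-R.T@t).round(3),"fwd",R[2].round(2))
print(bot.current_clock(),bot.current_tool_rot())
E
```

```text
pics
scene 483.6341988268481 483.6341988268481 314.47431905217144 240.09783930641095 C [ 1.239 -0.052  0.936] fwd [-0.62  0.06 -0.78]
side 498.8720837306642 498.8720837306642 321.9511224317322 231.21605757493953 C [0.305 0.649 0.776] fwd [ 0.25 -0.65 -0.72]
wrist 407.2856619605319 407.2856619605319 319.62165991432795 242.5086104184464 C [ 0.297 -0.497  0.383] fwd [-0.25 -0.11 -0.96]
0.15 [-3.07550252e+00 -6.34329130e-01 -1.38679059e-05]
```

View pics/scene0.png

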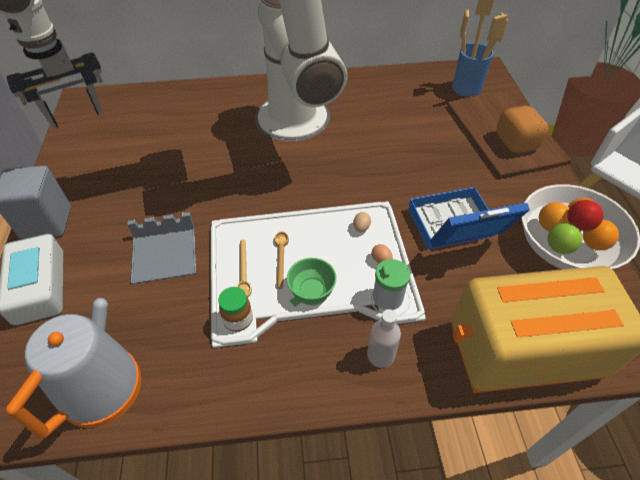

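View pics/side0.png

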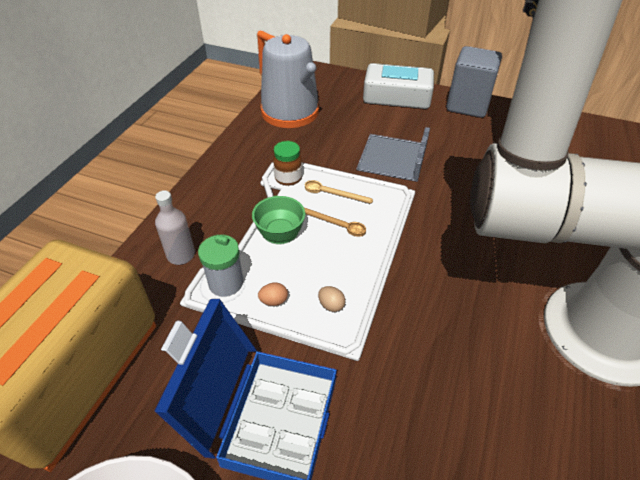

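The scene view shows two eggs at (362,221) and (382,253). Spoon A runs from its end (243,240) to its head (245,290), and spoon B from its head (281,240) to its end (280,285). The spoon rest is near (163,248), with its bar on the robot's side, and the box is near (450,215) with the lid open past upright. The side view confirms two eggs at (273,293) and (331,298), and the white hollows in the box around (275,415).

```bash
cat > h.py <<'E'
from workcell import bot
import cv2, numpy as np
from scipy.spatial.transform import Rotation as Rn
def shot(n,name=None):
    c=bot.read_camera(n); c["R"]=np.array(c["R"]); c["t"]=np.array(c["t"])
    c["C"]=-c["R"].T@c["t"]
    if name: cv2.imwrite(f"pics/{name}.png",c["pixels"])
    return c
def ray(c,p): return c["R"].T@np.array([(p[0]-c["cx"])/c["fx"],(p[1]-c["cy"])/c["fy"],1.])
def onz(c,p,z):
    d=ray(c,p); return c["C"]+d*(z-c["C"][2])/d[2]
def tri(obs):   # [(cam,pixel),...] -> point, rms miss distance
    A=np.zeros((3,3));b=np.zeros(3);L=[]
    for c,p in obs:
        d=ray(c,p);d/=np.linalg.norm(d);P=np.eye(3)-np.outer(d,d);A+=P;b+=P@c["C"];L.append((P,c["C"]))
    X=np.linalg.solve(A,b); return X,max(np.linalg.norm(P@(X-C)) for P,C in L)
def proj(c,X):
    q=c["R"]@np.asarray(X)+c["t"]; return np.array([c["fx"]*q[0]/q[2]+c["cx"],c["fy"]*q[1]/q[2]+c["cy"]])
def tool(yaw,pitch=0):
    """tool down, tool x along yaw heading; closing line y is perpendicular to it"""
    R=Rn.from_euler('z',yaw)*Rn.from_euler('y',pitch)*Rn.from_euler('x',np.pi)
    return R.as_rotvec()
E
python3 - <<'E'
from h import *
s=shot("scene");d=shot("side")
for n,a,b in [("eggA",(362,221),(331,298)),("eggB",(382,253),(273,293)),("spA_head",(245,288),(314,187)),("spA_end",(243,241),(371,200)),("spB_head",(281,240),(356,229))]:
    X,e=tri([(s,a),(d,b)]);print(n,X.round(3),round(e,4))
print("spB_end",onz(s,(280,285),.019).round(3))
for n,a in [("restpadFL",(132,283)),("restpadFR",(196,276)),("restL",(132,243)),("restR",(193,232))]: print(n,onz(s,a,.004).round(3))
for n,a in [("boxnearR",(410,197)),("boxnearL",(478,188)),("boxfarR",(433,247))]: print(n,onz(s,a,.04).round(3))
print([onz(s,p,.02).round(3) for p in [(212,220),(387,205),(424,317),(212,340)]])
print(tool(0), Rn.from_rotvec(bot.current_tool_rot()).as_matrix().round(2).tolist())
w=shot("wrist");Rt=Rn.from_rotvec(bot.current_tool_rot()).as_matrix();print("cam in tool",(Rt.T@(w["C"]-np.array(bot.current_ee_pos()))).round(3),(w["R"]@Rt).round(2).tolist())
E
```

```text
eggA [0.48  0.136 0.035] 0.0018
eggB [0.583 0.165 0.036] 0.0015
spA_head [ 0.63  -0.156  0.017] 0.0012
spA_end [ 0.494 -0.159  0.018] 0.0006
spB_head [ 0.498 -0.067  0.013] 0.0012
spB_end [ 0.632 -0.078  0.019]
restpadFL [ 0.577 -0.419  0.004]
restpadFR [ 0.574 -0.272  0.004]
restL [ 0.456 -0.434  0.004]
restR [ 0.439 -0.285  0.004]
boxnearR [0.418 0.267 0.04 ]
boxnearL [0.408 0.448 0.04 ]
boxfarR [0.582 0.284 0.04 ]
[array([ 0.418, -0.236,  0.02 ]), array([0.42, 0.21, 0.02]), array([0.75 , 0.224, 0.02 ]), array([ 0.752, -0.227,  0.02 ])]
[3.14159265 0.         0.        ] [[0.92, 0.4, -0.0], [0.4, -0.92, 0.0], [0.0, -0.0, -1.0]]
cam in tool [ 0.076 -0.    -0.169] [[0.0, 1.0, -0.0], [-0.96, 0.0, -0.27], [-0.27, 0.0, 0.96]]
```

Run:
```python
from h import *
import pickle
bot.goto([.45,-.2,.30],tool(0)); a=shot("wrist","w1")
bot.goto([.45,-.25,.36],tool(0)); a2=shot("wrist")
bot.goto([.43,.22,.33],tool(0)); b=shot("wrist","w2")
bot.goto([.43,.30,.40],tool(0)); b2=shot("wrist","w3")
pickle.dump((a,a2,b,b2),open("w.pkl","wb")); print(bot.current_clock())
```

```text
4.6417
```

View pics/w1.png

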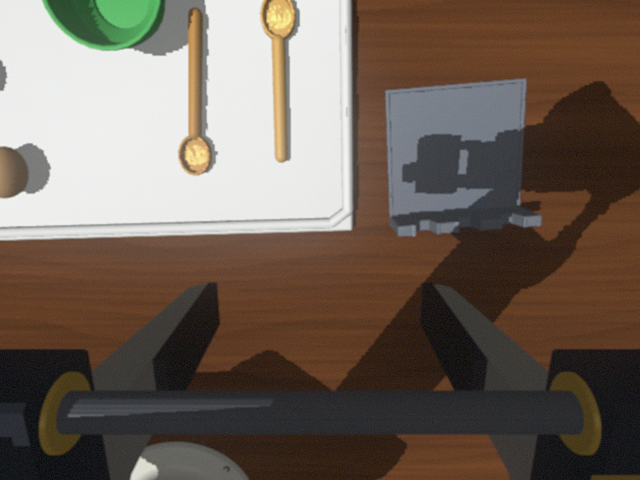

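View pics/w2.png

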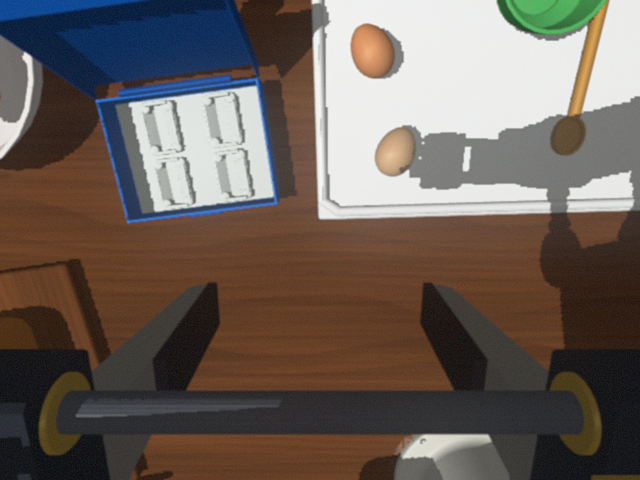

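In w1, spoon B's head is at (195,155) and its end at (195,15). Spoon A's head is at (280,15) and its end at (282,160). The rest pad's far corners are at (388,90) and (526,79), and its notched bar is at about (465,220). In w2 the eggs are at (373,51) and (395,152), and the box's near rim corners are at (128,221) and (276,202).

Run:
```python
from h import *
import pickle
a,a2,b,b2=pickle.load(open("w.pkl","rb"))
def eggs(c):
    im=c["pixels"];h=cv2.cvtColor(im,cv2.COLOR_BGR2HSV)
    m=((h[...,0]<22)&(h[...,1]>60)&(h[...,2]>60)).astype(np.uint8)*255
    # keep only blobs inside the tray, i.e. egg-sized round ones
    out=[]
    for k in cv2.findContours(m,cv2.RETR_EXTERNAL,cv2.CHAIN_APPROX_NONE)[0]:
        A=cv2.contourArea(k)
        if A<600 or A>4000: continue
        e=cv2.fitEllipse(k)
        if abs(A/(np.pi*e[1][0]*e[1][1]/4)-1)<.06 and e[1][1]/e[1][0]<1.6: out.append((np.array(e[0]),np.array(e[1]),e[2],k))
    return out
E1,E2=eggs(b),eggs(b2)
for p,ax,an,_ in E1:
    for q,*_ in E2:
        X,e=tri([(b,p),(b2,q)])
        if e<.004 and abs(X[2]-.034)<.02:
            t=np.radians(an)+np.pi/2; v=onz(b,p+10*np.array([np.cos(t),np.sin(t)]),.034)-onz(b,p,.034)
            print("egg",p.round(1),X.round(4),round(e,4),onz(b,p,.034).round(4),onz(b2,q,.034).round(4),"size px",ax.round(),"yaw",np.degrees(np.arctan2(v[1],v[0])).round(1))
m1=cv2.resize(a["pixels"][70:250,370:560],(400,379),interpolation=cv2.INTER_CUBIC)
m2=cv2.resize(a2["pixels"][60:260,280:480],(400,379),interpolation=cv2.INTER_CUBIC)
cv2.imwrite("pics/rest.png",np.hstack([m1,m2]))
cv2.imwrite("pics/box.png",np.hstack([cv2.resize(b["pixels"][60:240,80:300],(400,327)),cv2.resize(b2["pixels"][60:300,60:380],(400,300))[:,:] if 0 else cv2.resize(b2["pixels"][60:300,160:454],(400,327))]))
```

```text
egg [371.8  50.7] [0.5832 0.1648 0.0372] 0.0 [0.5837 0.1644 0.034 ] [0.5837 0.1639 0.034 ] size px [41. 54.] yaw 22.1
```

View pics/rest.png

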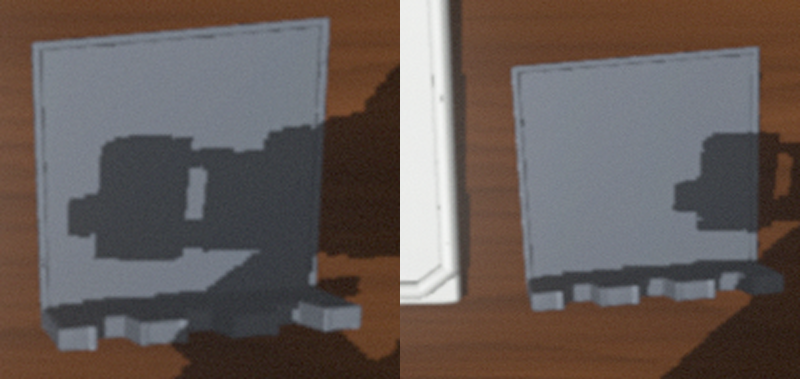

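View pics/box.png

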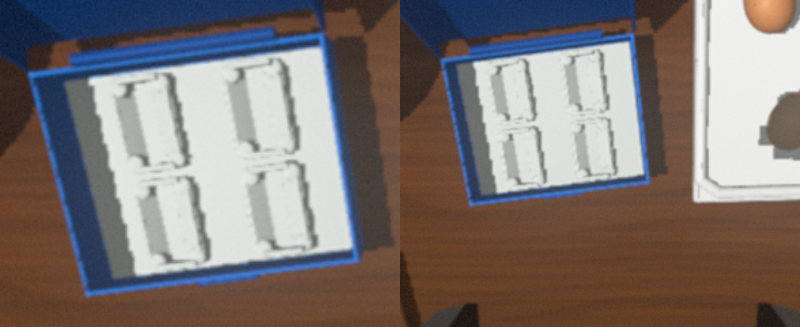

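Rest crop: pad far corners at (32,43) and (328,18) on the left, (112,67) and (358,47) on the right; the bar's top near corners are at (58,350) and (360,327). Box crop: rim corners at (28,72), (325,35), (358,262) and (86,295), with all four hollows clear.

Run:
```python
from h import *
import pickle
a,a2,b,b2=pickle.load(open("w.pkl","rb"))
def fit(W,M):  # model xy -> world xy rigid
    W=np.array(W)[:,:2];M=np.array(M,float);mw,mm=W.mean(0),M.mean(0)
    z=((W-mw)@[1,1j])@np.conj((M-mm)@[1,1j]);y=np.angle(z);R=np.array([[np.cos(y),-np.sin(y)],[np.sin(y),np.cos(y)]])
    return mw-R@mm,y,np.linalg.norm(W-mw-(M-mm)@R.T,axis=1).round(4)
P=[(95.4,99.6),(258.8,79.3),(276.9,204.2),(127.3,222.4)];Q=[(191.6,102.6),(332,86.4),(343,194.3),(211.5,210.5)]
for p,q in zip(P,Q): print("box",tri([(b,p),(b2,q)])[0].round(4))
M=[(.068,.088),(.068,-.088),(-.068,-.088),(-.068,.088)]
print(fit([onz(b,p,.04) for p in P],M),fit([onz(b2,q,.04) for q in Q],M))
P=[(385.2,90.4),(525.8,78.5),(541,225.3),(397.6,236.2)];Q=[(336,95.4),(459,84.8),(471.5,213),(346.5,223.6)]
for p,q in zip(P,Q): print("rest",tri([(a,p),(a2,q)])[0].round(4))
M=[(.095,.075),(.095,-.075),(-.055,-.075),(-.055,.075)];Z=[.004,.004,.056,.056]
print(fit([onz(a,p,z) for p,z in zip(P,Z)],M),fit([onz(a2,p,z) for p,z in zip(Q,Z)],M))
# spoons, eggs: dark-safe mask
for n,c in (("a",a),("a2",a2),("b",b),("b2",b2)):
    h=cv2.cvtColor(c["pixels"],cv2.COLOR_BGR2HSV)
    corners=[(.43,-.21),(.43,.205),(.7,.205),(.7,-.22)]
    roi=np.zeros(h.shape[:2],np.uint8);cv2.fillPoly(roi,[np.array([proj(c,(x,y,.012)) for x,y in corners]).astype(np.int32)],255)
    m=((h[...,0]<25)&(h[...,1]>70)&(roi>0)).astype(np.uint8)*255
    m=cv2.morphologyEx(m,cv2.MORPH_OPEN,np.ones((3,3)))
    for k in cv2.findContours(m,cv2.RETR_EXTERNAL,cv2.CHAIN_APPROX_NONE)[0]:
        A=cv2.contourArea(k)
        if A<300: continue
        e=cv2.fitEllipse(k);r=cv2.minAreaRect(k);el=max(r[1])/min(r[1])
        if el<2:
            t=np.radians(e[2])+np.pi/2;p=np.array(e[0]);v=onz(c,p+10*np.array([np.cos(t),np.sin(t)]),.034)-onz(c,p,.034)
            print(n,"egg",p.round(1),onz(c,p,.034).round(4)[:2],np.round(e[1]),np.degrees(np.arctan2(v[1],v[0])).round(1))
        else:
            vx,vy,x0,y0=cv2.fitLine(k,cv2.DIST_HUBER,0,.01,.01).ravel();s=(k[:,0]-[x0,y0])@[vx,vy]
            print(n,"spoon",[(onz(c,(x0+vx*q,y0+vy*q),.019)[:2].round(4)).tolist() for q in (s.min(),s.max())],(int(x0),int(y0)))
```

```text
box [0.5346 0.4534 0.0489]
box [0.5549 0.2835 0.0371]
box [0.4218 0.268  0.0386]
box [0.4007 0.4411 0.0401]
(array([0.47817383, 0.36251488]), np.float64(0.11874467051653832), array([0.0004, 0.0011, 0.0012, 0.0008])) (array([0.47803978, 0.36221749]), np.float64(0.11536749171336617), array([0.0015, 0.0019, 0.0019, 0.0007]))
rest [ 0.5642 -0.272  -0.0016]
rest [ 0.5757 -0.4206  0.0039]
rest [ 0.4278 -0.4318  0.0555]
rest [ 0.4137 -0.2843  0.048 ]
(array([ 0.47580884, -0.35301802]), np.float64(0.07752032428401374), array([0.0009, 0.0005, 0.0009, 0.0006])) (array([ 0.47587065, -0.35355362]), np.float64(0.0802306184882825), array([0.0011, 0.001 , 0.0016, 0.0008]))
a spoon [[0.5045, 0.1369], [0.4521, 0.1446]] (7, 171)
a spoon [[0.4766, -0.0561], [0.6391, -0.0768]] (190, 100)
a spoon [[0.6464, -0.1582], [0.4904, -0.1588]] (278, 86)
a2 spoon [[0.504, 0.1339], [0.4527, 0.1405]] (5, 168)
a2 spoon [[0.4768, -0.0575], [0.639, -0.0759]] (163, 103)
a2 spoon [[0.6533, -0.1581], [0.4911, -0.1586]] (240, 91)
b egg [394.7 151.5] [0.4805 0.1352] [34. 48.] 155.2
b egg [371.8  50.7] [0.5837 0.1644] [41. 54.] 22.0
b spoon [[0.4769, -0.0608], [0.6313, -0.0834]] (589, 62)
b2 egg [430.8  61. ] [0.5836 0.1639] [36. 45.] 20.7
b2 spoon [[0.4774, -0.0593], [0.6245, -0.0828]] (615, 76)
```

```bash
cat >> h.py <<'E'
BOX=(np.array([.4781,.3624]),.117); REST=(np.array([.4758,-.3533]),.079)
def fr(F,x,y):
    c,s=np.cos(F[1]),np.sin(F[1]); return F[0]+[c*x-s*y,s*x+c*y]
def warm(c,xy,r,smin=70):   # largest warm-coloured blob within r of xy
    h=cv2.cvtColor(c["pixels"],cv2.COLOR_BGR2HSV);roi=np.zeros(h.shape[:2],np.uint8)
    p=proj(c,(*xy,.034));cv2.circle(roi,tuple(int(v) for v in p),int(np.linalg.norm(proj(c,(xy[0]+r,xy[1],.034))-p)),255,-1)
    m=((h[...,0]<25)&(h[...,1]>smin)&(roi>0)).astype(np.uint8)*255
    return max(cv2.findContours(cv2.morphologyEx(m,cv2.MORPH_OPEN,np.ones((3,3))),cv2.RETR_EXTERNAL,cv2.CHAIN_APPROX_NONE)[0],key=cv2.contourArea)
def egg_at(c,xy):
    e=cv2.fitEllipse(warm(c,xy,.045)); p=np.array(e[0]);t=np.radians(e[2])+np.pi/2
    v=onz(c,p+8*np.array([np.cos(t),np.sin(t)]),.034)-onz(c,p,.034)
    y=np.arctan2(v[1],v[0]); y=(y+np.pi/2)%np.pi-np.pi/2
    return onz(c,p,.034)[:2],y,np.round(e[1],1)
E
python3 - <<'E'
from h import *
s=shot("scene"); h=cv2.cvtColor(s["pixels"],cv2.COLOR_BGR2HSV)
m=((h[...,0]>40)&(h[...,0]<85)&(h[...,1]>80)).astype(np.uint8)*255
for k in cv2.findContours(m,cv2.RETR_EXTERNAL,cv2.CHAIN_APPROX_NONE)[0]:
    if cv2.contourArea(k)>300:
        x,y,w,hh=cv2.boundingRect(k); print((x,y,w,hh),onz(s,(x+w/2,y+hh/2),.115).round(3))
for xy,yw in (((.4805,.1352),-.43),((.5837,.1642),.37)):
    bot.goto([*xy,.17],tool(yw)); c=shot("wrist",f"egg{int(xy[0]*1000)}"); print(egg_at(c,xy))
E
```

```text
(218, 287, 29, 27) [ 0.721 -0.171  0.115]
(376, 259, 34, 32) [0.698 0.156 0.115]
(287, 258, 49, 48) [ 0.695 -0.011  0.115]
(array([0.47920081, 0.13686095]), np.float64(-0.2231775576290813), array([47.6, 65.8]))
(array([0.58363945, 0.16474584]), np.float64(0.5240283665681726), array([53.4, 68.2]))
```

```bash
python3 -c "
import cv2,numpy as np
cv2.imwrite('pics/eggs.png',np.hstack([cv2.resize(cv2.imread(f'pics/egg{n}.png'),(400,300)) for n in (480,583)]))"
```

```text
(no output)
```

View pics/eggs.png

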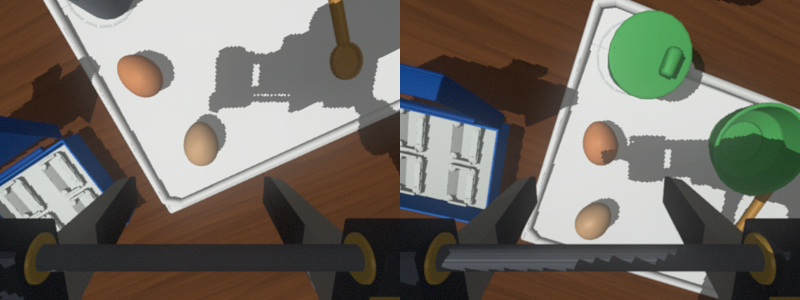

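The eggs' closer look agrees with the earlier one to 2 mm, and each egg is centred between the fingers (left panel (200,143), right panel (600,140)). The cup's lid is centred near (0.698, 0.156), clear of both grasps.

```bash
cat > egg.py <<'E'
from h import *
import sys
def move_egg(xy,yaw,hx,hy):
    bot.set_gripper(.68)
    bot.goto([*xy,.12],tool(yaw)); bot.line_to([*xy,.0225],max_speed=.08)
    bot.set_gripper(0,8); print("open",bot.current_opening(),"grip",bot.current_grip_force())
    bot.line_to([*xy,.18],max_speed=.12); bot.line_to([.43,xy[1],.18],max_speed=.15)
    g=fr(BOX,hx,hy); bot.goto([*g,.13],tool(BOX[1])); print("held",bot.current_opening())
    bot.line_to([*g,.04],max_speed=.08); bot.line_to([*g,.0165],max_speed=.03)
    print("F",np.round(bot.current_contact_force(),2)); bot.hold(.2)
    bot.set_gripper(.585); bot.hold(.2); bot.line_to([*g,.16],max_speed=.08)
E
python3 - <<'E'
from egg import *
move_egg((.4795,.1365),-.30,-.032,.036)
print(bot.current_clock())
g=fr(BOX,-.032,0)
bot.goto([g[0]-.03,g[1],.2],tool(BOX[1])); c=shot("wrist"); cv2.imwrite("pics/p1.png",c["pixels"][:300])
E
```

```text
open 0.4805828615069648 grip 8.00009161233902
held 0.4789043680320593
F [-1.62 -0.27  3.26]
17.55
```

View pics/p1.png

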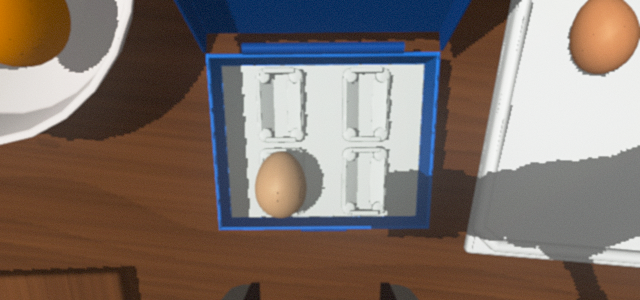

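The first egg lies at (281,184), centred in the near left hollow. Next is the second egg.

Run:
```python
from egg import *
move_egg((.5838,.1645),.42,-.032,-.036)
print(bot.current_clock())
g=fr(BOX,-.032,0)
bot.goto([g[0]-.03,g[1],.2],tool(BOX[1])); c=shot("wrist"); 
for y in (-.036,.036):
    q=fr(BOX,-.032,y); k=warm(c,q,.045); e=cv2.fitEllipse(k); X=onz(c,e[0],.028)[:2]; print(e[0],np.round(e[1]),"err mm",((X-q)*1000).round(1))
s=shot("side"); d=shot("scene")
cv2.imwrite("pics/p2.png",np.hstack([cv2.resize(c["pixels"][:300],(400,188)),cv2.resize(s["pixels"][290:478,140:540],(400,188))]))
# lid edge/clip in both views
cv2.imwrite("pics/p3.png",np.hstack([cv2.resize(s["pixels"][290:470,140:340],(400,360)),cv2.resize(d["pixels"][170:270,400:540],(400,286)) if 0 else cv2.resize(d["pixels"][170:270,400:540],(400,360))]))
```

```text
open 0.4861218602823304 grip 8.000113517045975
held 0.4830268323409113
F [-0.56 -0.28  2.47]
29.35
(367.2705993652344, 185.5812530517578) [50. 65.] err mm [-0.2  0.3]
(280.3049621582031, 185.20989990234375) [48. 64.] err mm [-0.3  1.3]
```

View pics/p3.png

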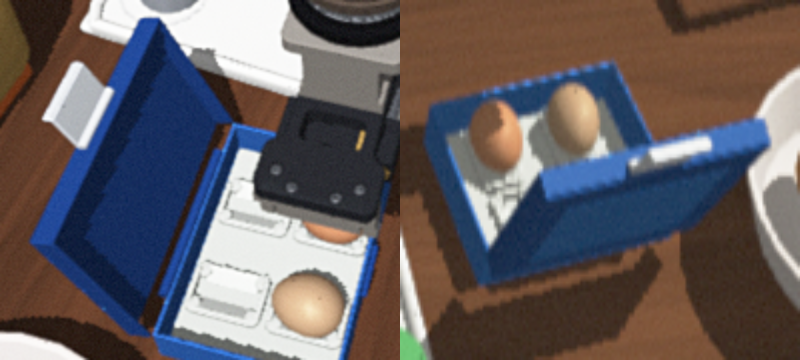

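The crop shows the lid's free edge from (35,240) to (150,20) in the side view and from (552,198) to (768,145) in the scene view, with the clip standing up at mid edge. Both eggs lie within 1.5 mm of their hollows. Next I triangulate the lid edge and check the clearance to the toaster behind it.

Run:
```python
from h import *
s=shot("scene");d=shot("side")
def rep(n,a,b):
    X,e=tri([(s,a),(d,b)]); v=X[:2]-BOX[0];c,q=np.cos(BOX[1]),np.sin(BOX[1])
    print(n,X.round(3),round(e,4),"box",np.round([c*v[0]+q*v[1],-q*v[0]+c*v[1],X[2]],3))
rep("edge R",(453.2,225),(215,300)); rep("edge L",(528.8,210.3),(157.5,410)); rep("toaster",(462,287),(133,268)); rep("toaster base-ish",(461,330),(155,325))
for z in (.15,.2): print("toaster edge R",onz(s,(610,272),z).round(3),onz(s,(470,290),z).round(3))
print("bowl edge",[onz(s,(525,215),z).round(3) for z in (.03,.08)])
```

```text
edge R [0.615 0.293 0.16 ] 0.0034 box [ 0.128 -0.085  0.16 ]
edge L [0.597 0.467 0.16 ] 0.0 box [0.13 0.09 0.16]
toaster [0.768 0.275 0.153] 0.0046 box [ 0.278 -0.121  0.153]
toaster base-ish [ 0.773  0.293 -0.   ] 0.0093 box [ 0.285 -0.103 -0.   ]
toaster edge R [0.763 0.569 0.15 ] [0.772 0.286 0.15 ]
toaster edge R [0.793 0.529 0.2  ] [0.801 0.264 0.2  ]
bowl edge [array([0.503, 0.539, 0.03 ]), array([0.544, 0.506, 0.08 ])]
```

Run:
```python
from h import *
def bx(x,y,z): return [*fr(BOX,x,y),z]
R=tool(BOX[1])
p=bot.current_ee_pos(); bot.line_to([p[0],p[1],.33],max_speed=.2); bot.set_gripper(0,20)
bot.goto(bx(.175,-.05,.33),R); bot.line_to(bx(.175,-.05,.14),max_speed=.12)
def P(th,r=.118):
    d=np.array([-np.cos(th),np.sin(th)]);n=np.array([np.sin(th),np.cos(th)])
    if th>np.pi/2: e=.138*d+.02*n; q=e+[.010,-.02]
    else: q=r*d+.02*n+[.010,0]
    return bx(.068+q[0],-.05,.04+q[1])
fm=0
for th in np.linspace(1.9,0.05,14):
    bot.line_to(P(th),max_speed=.1); f=np.array(bot.current_contact_force()); print(round(th,2),f.round(1),end=' ')
for dz in (0,.002,.004,.006):
    q=P(0);q[2]-=dz; bot.line_to(q,max_speed=.02); f=np.array(bot.current_contact_force()); print(dz,f.round(1),np.round(bot.current_ee_pos(),4))
    if f[2]>12: break
bot.line_to(bx(-.04,-.05,.15),max_speed=.1)
g=bx(-.12,0,.22); bot.goto(g,R); c=shot("wrist"); s=shot("side")
cv2.imwrite("pics/p4.png",np.hstack([cv2.resize(c["pixels"],(400,300)),cv2.resize(s["pixels"][290:470,140:380],(400,300))])); print(bot.current_clock())
```

```text
1.9 [ 0.6  0.2 -0.1] 1.76 [-0.3  0.2 -0.5] 1.62 [ 1.5 -0.2 -0.5] 1.47 [ 1.  -0.1 -0.3] 1.33 [-0.5 -0.2 -0.5] 1.19 [-0.3  0.4  1.2] 1.05 [-0.5  0.3  0.8] 0.9 [ 0.8 -0.5 -0.1] 0.76 [-0.5 -0.5  0.5] 0.62 [ 0.4 -0.7 -0.1] 0.48 [-0.3 -0.2  0.3] 0.33 [-0.4 -0.1 -0.6] 0.19 [ 0.1 -0.3  0.1] 0.05 [-0.2  0.2  0.3] 0 [ 1.1 -0.1  1.9] [0.4446 0.3082 0.0604]
0.002 [-4.  -2.4 16. ] [0.4447 0.3082 0.0601]
41.4
```

View pics/p4.png

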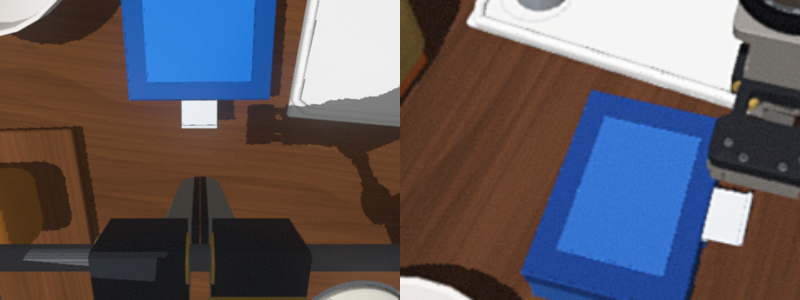

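The lid is shut with a hard stop at 60 mm, and the clip points outward at (199,113) in the left panel. Next I press the clip down.

Run:
```python
from h import *
def bx(x,y,z): return [*fr(BOX,x,y),z]
def P(f,h,r=.026):
    e=np.array([-np.sin(f),-np.cos(f)]);m=np.array([-np.cos(f),np.sin(f)]);q=r*e+h*m
    return bx(-.071+q[0]-.010,0,.052+q[1])
q=P(1.7,.02); bot.line_to(q,max_speed=.12)
for f in np.linspace(1.6,0,11):
    bot.line_to(P(f,.003),max_speed=.08); print(round(f,2),np.round(bot.current_contact_force(),1),end=' ')
for h in (.002,.001,0,-.001,-.002,-.003):
    bot.line_to(P(0,h),max_speed=.02); F=np.array(bot.current_contact_force()); print("\n",h,F.round(1))
    if F[0]<-10: break
bot.line_to(P(0,.04),max_speed=.08); bot.line_to(bx(-.13,0,.22),max_speed=.15)
c=shot("wrist"); s=shot("side")
cv2.imwrite("pics/p5.png",np.hstack([cv2.resize(c["pixels"],(400,300)),cv2.resize(s["pixels"][290:470,140:380],(400,300))])); print(bot.current_clock())
bot.set_gripper(.5); bot.goto([.42,-.11,.28],tool(0)); c=shot("wrist","sp")
```

```text
1.6 [-0.6 -0.4  0.1] 1.44 [-0.2  0.2 -0.7] 1.28 [-0.6  1.   1.1] 1.12 [ 0.5  0.6 -0.4] 0.96 [-0.1 -0.7 -0.1] 0.8 [-0.9  0.9  0.4] 0.64 [-1.1  0.3 -0.1] 0.48 [0.1 0.2 0.4] 0.32 [-0.5 -0.7  0.2] 0.16 [0.8 0.3 1. ] 0.0 [-4.4 -1.   1.7] 
 0.002 [-7.9 -0.2  5.4]

 0.001 [-11.2  -0.6   6.9]
48.3333
```

View pics/p5.png

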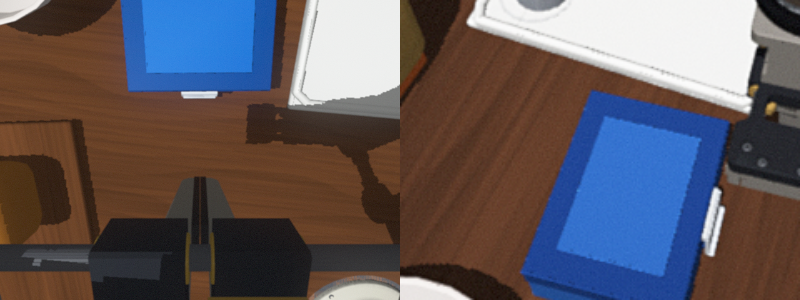

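View pics/sp.png

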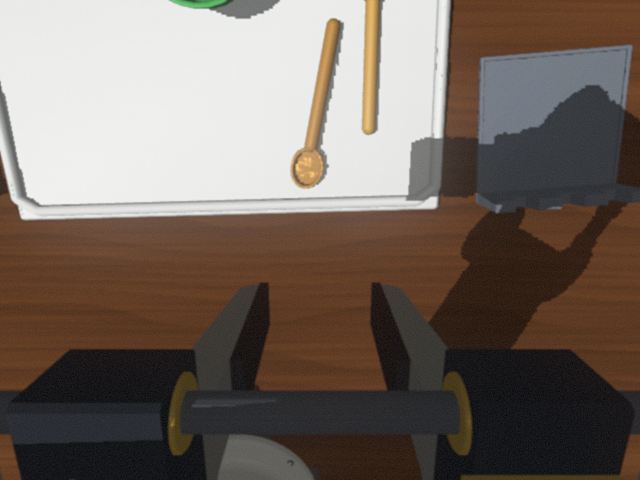

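The clip is flat along the front wall, at (199,95) in the left panel. In the last view spoon B has been knocked round: its head is at (308,167) and its end at (333,20). Spoon A's end is still at (370,128). I re-measure both spoons from two places.

```bash
cat >> h.py <<'E'
def spoons(c,z=.019):
    h=cv2.cvtColor(c["pixels"],cv2.COLOR_BGR2HSV);roi=np.zeros(h.shape[:2],np.uint8)
    cv2.fillPoly(roi,[np.array([proj(c,(x,y,.012)) for x,y in [(.437,-.215),(.437,.2),(.7,.2),(.7,-.215)]]).astype(np.int32)],255)
    m=((h[...,0]<25)&(h[...,1]>70)&(roi>0)).astype(np.uint8)*255;out=[]
    m=cv2.morphologyEx(m,cv2.MORPH_OPEN,np.ones((3,3)))
    for k in cv2.findContours(m,cv2.RETR_EXTERNAL,cv2.CHAIN_APPROX_NONE)[0]:
        if cv2.contourArea(k)<800: continue
        px=np.zeros_like(m);cv2.drawContours(px,[k],-1,255,-1);v,u=np.nonzero(px)
        W=np.array([onz(c,p,z)[:2] for p in zip(u,v)]); vx,vy,x0,y0=cv2.fitLine(W.astype(np.float32),cv2.DIST_HUBER,0,.0005,.0005).ravel()
        d=np.array([vx,vy]);s=(W-[x0,y0])@d; lo,hi=s.min(),s.max()
        wid=lambda q: np.ptp(((W-[x0,y0])@[-vy,vx])[abs(s-q)<.006])
        if wid(lo+.02)>wid(hi-.02): d=-d; lo,hi=-hi,-lo
        o=np.array([x0,y0]); end=o+lo*d; tip=o+hi*d
        out.append(dict(end=end,tip=tip,d=d,yaw=np.arctan2(d[1],d[0]),len=hi-lo,bal=end+.095*d,endpx=proj(c,(*(end+.007*d),z)),tippx=proj(c,(*(tip-.021*d),z))))
    return sorted(out,key=lambda q:q["bal"][1])
E
python3 - <<'E'
from h import *
bot.goto([.45,-.06,.26],tool(0)); c1=shot("wrist"); bot.goto([.5,-.2,.30],tool(0)); c2=shot("wrist")
S1,S2=spoons(c1),spoons(c2)
for S in (S1,S2):
    for q in S: print("bal",q["bal"].round(4),"yaw",q["yaw"].round(3),"len",q["len"].round(4),"end",q["end"].round(3))
for p,q in zip(S1,S2): print("end/head 2-view",*[x for k in ("endpx","tippx") for x in (tri([(c1,p[k]),(c2,q[k])])[0].round(4),)])
E
```

```text
bal [ 0.5861 -0.1586] yaw 0.001 len 0.1447 end [ 0.491 -0.159]
bal [ 0.5023 -0.1047] yaw 2.948 len 0.161 end [ 0.596 -0.123]
bal [ 0.5856 -0.1587] yaw -0.005 len 0.163 end [ 0.491 -0.158]
bal [ 0.502  -0.1047] yaw 2.952 len 0.1608 end [ 0.595 -0.123]
end/head 2-view [ 0.498  -0.1583  0.0205] [ 0.6261 -0.16    0.0053]
end/head 2-view [ 0.5884 -0.1215  0.0203] [ 0.458  -0.0961  0.0184]
```

B's handle end now lies close to A's grasp place, so B goes first: grasp with the tool heading along the spoon and put it in notch y = -45, then A in y = +45.

```bash
cat > sp.py <<'E'
from h import *
def place(bal,yaw,ny,p=.26):
    bot.set_gripper(.3)
    bot.goto([*bal,.10],tool(yaw)); bot.line_to([*bal,.0145],max_speed=.08)
    bot.set_gripper(0,15); print("open mm",92*bot.current_opening(),bot.current_grip_force())
    bot.line_to([*bal,.17],max_speed=.12)
    gx=.02; gz=.045-.26*(gx+.049)
    def tcp(dz): 
        x=gx-.005*np.sin(p); return [*fr(REST,x,ny),gz-.005*np.cos(p)+dz]
    bot.goto(tcp(.14),tool(REST[1],p)); print("held mm",92*bot.current_opening(),bot.current_joints()[5])
    return tcp
E
python3 - <<'E'
from sp import *
t=place((.502,-.1047),2.95,-.045)
w=shot("wrist"); s=shot("scene")
cv2.imwrite("pics/p6.png",np.hstack([cv2.resize(w["pixels"],(400,300)),cv2.resize(s["pixels"][140:320,80:320],(400,300))])); print(bot.current_clock())
E
```

```text
open mm 13.602057843378455 15.000341087579727
held mm 13.258834518016174 0.7526480223694507
60.1667
```

View pics/p6.png

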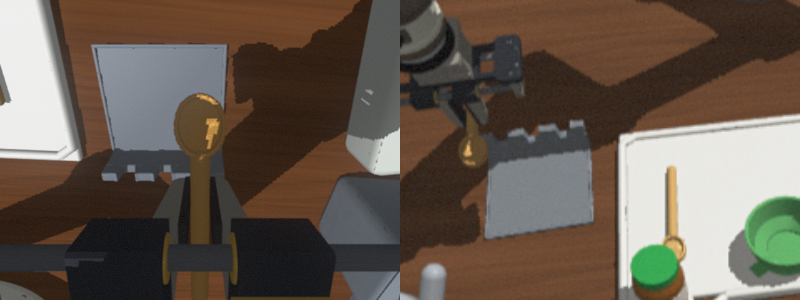

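Spoon B is held straight with its head forward, at (200,125) in the left panel. I check the clearance to the grey block, then lower it.

Run:
```python
from sp import *
s=shot("scene"); print([onz(s,p,z).round(3) for p,z in (((68,205),.1),((68,205),.05),((62,250),.05))])
gx=.02;p=.26;gz=.045-.26*(gx+.049)
def tcp(dz,ny=-.045): return [*fr(REST,gx-.005*np.sin(p),ny),gz-.005*np.cos(p)+dz]
end=fr(REST,gx,-.045-.1); print("body end",end)
if end[1] > max(onz(s,(68,205),.1)[1],onz(s,(62,250),.05)[1])+.02:
    bot.line_to(tcp(.03),max_speed=.08)
    for dz in (.01,.005,.002,0):
        bot.line_to(tcp(dz),max_speed=.03); F=np.round(bot.current_contact_force(),1); print(dz,F)
        if F[2]>2.5: break
    bot.hold(.2); bot.set_gripper(.3); bot.hold(.3); bot.line_to(tcp(.13),max_speed=.08)
    w=shot("wrist"); s=shot("scene")
    cv2.imwrite("pics/p7.png",np.hstack([cv2.resize(w["pixels"],(400,300)),cv2.resize(s["pixels"][140:320,80:320],(400,300))])); print(bot.current_clock())
```

```text
[array([ 0.402, -0.561,  0.1  ]), array([ 0.352, -0.591,  0.05 ]), array([ 0.497, -0.575,  0.05 ])]
body end [ 0.50718071 -0.49626941]
0.01 [ 0.2 -0.2  0.3]
0.005 [ 0.2 -0.4  0.1]
0.002 [ 0.5  0.5 -1.1]
0 [-0.3  2.8  7.7]
66.1583
```

View pics/p7.png

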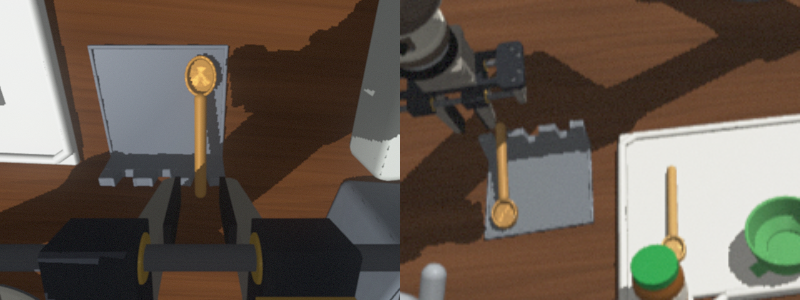

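Spoon B lies in the right-hand notch with its head on the pad, at (200,75) in the left panel. Next I look at spoon A again and place it.

Run:
```python
from sp import *
bot.goto([.5,-.2,.30],tool(0)); c=shot("wrist")
q=[q for q in spoons(c) if q["len"]>.14][0]; print(q["bal"],q["yaw"],q["len"])
t=place(q["bal"],q["yaw"],.045)
bot.line_to(t(.03),max_speed=.08)
for dz in (.01,.005,.002,0):
    bot.line_to(t(dz),max_speed=.03); F=np.round(bot.current_contact_force(),1); print(dz,F)
    if F[2]>2.5: break
bot.hold(.2); bot.set_gripper(.3); bot.hold(.3); bot.line_to(t(.15),max_speed=.08)
bot.goto([.40,-.30,.32],tool(0)); w=shot("wrist"); s=shot("scene"); d=shot("side")
cv2.imwrite("pics/p8.png",np.vstack([np.hstack([cv2.resize(w["pixels"],(400,300)),cv2.resize(s["pixels"][140:320,80:320],(400,300))]),cv2.resize(d["pixels"][90:390],(800,300),interpolation=cv2.INTER_AREA)])); print(bot.current_clock())
```

```text
[ 0.5856868  -0.15868814] -0.00653248 0.1626860007066698
open mm 13.651042070403971 14.99963253736496
held mm 13.435511011192649 0.8529966894344613
0.01 [-0.7 -0.4 -0.4]
0.005 [ 0.  -0.3 -0.4]
0.002 [ 0.7 -0.7 -0.9]
0 [-2.   1.8  9.5]
79.0167
```

View pics/p8.png

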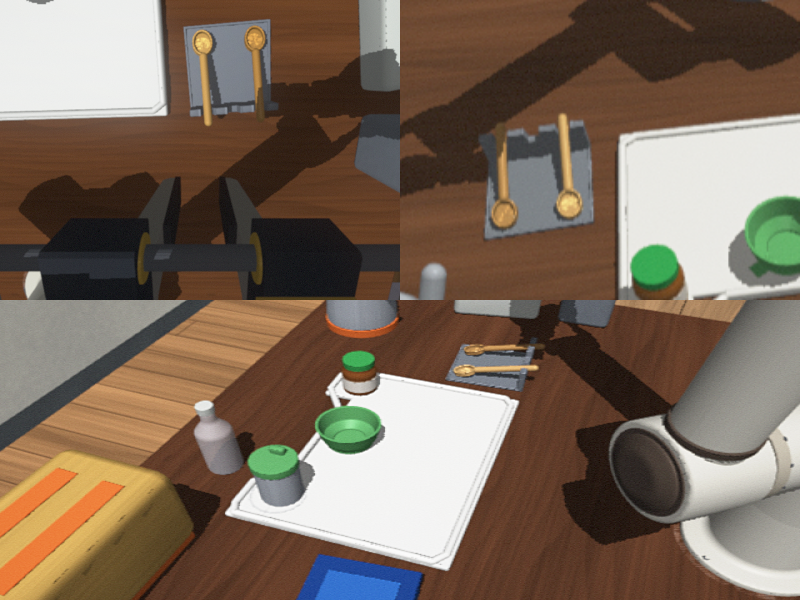

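Both spoons lie in their outer notches with heads on the pad, at (203,42) and (255,38) in the wrist view, and the tray is clear. I check these positions in the rest frame, then hand in if they are good.

Run:
```python
from h import *
w=shot("wrist"); ok=True
for n,p,z in (("headA",(203,42),.015),("headB",(255,38),.015),("endA",(208,118),.050),("endB",(262,113),.050)):
    v=onz(w,(p[0]*1.6,p[1]*1.6),z)[:2]-REST[0];c,s=np.cos(REST[1]),np.sin(REST[1]);r=np.array([c*v[0]+s*v[1],-s*v[0]+c*v[1]])
    print(n,r.round(3)); ok&=abs(abs(r[1])-.045)<.012 and (n[0]=="e" or .01<r[0]<.085)
if ok: print(bot.job_done())
```

```text
headA [0.065 0.044]
headB [ 0.065 -0.045]
endA [-0.06   0.045]
endB [-0.059 -0.047]
the job is handed in; nothing more can be done
None
```

The job is handed in at about 79 s on the robot's clock: both eggs are in hollows, the lid is shut with its clip down, both spoons are in notches with heads on the pad, and the bowl, cup and jar were left alone; the judge returned no verdict.

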